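# Pack out and wedge a panel in the clamping board

### The job

Clamp the pale panel in the wedge-clamping board: choose packers that fill the gap between the panel and the tapered batten and stand them on edge side by side in the corner against the end stop, so that the wedge, pushed in from the open end with its straight face to the packers, locks between packers and batten and presses the panel tight and square against the long fence. The wedge must bear along the whole length of the packers with its head still standing clear of them for knocking out; press it firmly but do not hammer it, and leave the try square, tape measure and chisel where they lie.

Things in the scene. Friction and masses are not known exactly. Their poses are not given: they have to be found in the camera images.
- board: Clamping board, fixed to the bench: plywood with a grey laminate top, 300 mm (x) by 320 mm (y) by 18 mm, so its top is at z = 18 mm. Origin at the centre of its underside, z up. It carries a straight oak fence along its far (+x) edge, an end stop at its +y end (fence) and a tapered oak batten along its near side (batten_mid). The -y end is open.
- fence: Fixed oak L on the board; its origin and axes are the board's. All 28 mm high (top at z = 46 mm). Long fence: clamping face at x = +95 mm looking to -x, y from -160 to +90 mm. End stop: face at y = +60 mm looking to -y, 30 mm thick, running from the fence to x = -9 mm; the wedge's nose can pass between its free end and the batten.
- batten_mid (a point): Fixed mark on the board's top at board x = -39, y = +60 mm: the middle of the batten's settings, NOT the batten. The batten is locked on cross tracks, differently for each job: at board y = +60 mm its inner face (looking to +x) lies anywhere from 10 mm before (+x) to 10 mm behind (-x) this mark. Look or feel for it. Axes as the board's.
- batten_knob (a point): Fixed mark on the board's top at board x = -71, y = +10 mm, about where the nearer of the batten's two black knobs is (other: y = +110 mm; tops 48 mm above the board, 28 mm behind the batten's inner face). The batten is 28 mm high, from board y = +135 to -15 mm; its upright inner face is slanted 1 in 10: towards -y it recedes to -x by 1 mm in 10.
- panel: Workpiece: pale hardwood panel with two round recesses in its top, 70 mm (its x) by 120 mm (its y) by 28 mm thick, about 0.19 kg, loose on the board a few mm short of fence and end stop and a little askew. Origin at the centre of its underside. Pushed home on the fence its centre is at board x = +60 mm and its near edge at x = +25 mm. It slides at about 2 N.
- packer14: Packer of pale beech: 14 mm thick (its x), 64 mm long (its y), 50 mm high (z), standing on edge on the bench; origin at the centre of its underside. Best gripped by its two ends, across the 64 mm, near its top.
- packer20: Packer of reddish wood, 20 mm thick (its x), 64 mm long (its y), 50 mm high; otherwise as packer14.
- packer26: Packer of mid-brown oak, 26 mm thick (its x), 64 mm long (its y), 50 mm high; otherwise as packer14.
- packer32: Packer of dark walnut, 32 mm thick (its x), 64 mm long (its y), 50 mm high; otherwise as packer14.
- wedge: Loose ash wedge standing on edge, 170 mm long (its y), 50 mm high, 0.1 kg; 10 mm wide at the nose (+y end), 27 mm at the head (-y end, blue paint). Origin on the underside, halfway along; balance point 13 mm from there towards the head. Straight face at x = +9 mm, looking to +x (to the packers); tapered face to -x (to the batten).
- wedge_nose (a point): Tip of the wedge's nose: on its underside, mid-width, 85 mm from its origin. In use the wedge's axes are parallel to the board's; it slides on the board towards +y. With g the gap from panel (home) to batten at board y = +60 mm and s the packers' total, it locks with its nose 10 x (g - s - 10 mm) past the end stop's face, or up to 20 mm more as all closes up.
- wedge_head (a point): Middle of the wedge's flat head end (27 mm wide, 50 mm high), at half height, 85 mm from its origin towards -y. A push of 15 to 20 N here towards +y locks the wedge; friction then holds it.
- trysquare: Try square lying flat, walnut stock 120 mm, steel blade, bystander.
- tape: Yellow tape measure, 78 x 45 x 70 mm, standing, bystander.
- chisel: Chisel with orange handle lying flat, 240 mm long, bystander.
Things that resemble listed ones, but are neither listed nor needed, are in the scene too. What is shaped like the packer20 but green, pink or purple is not meant.

How it is judged:
By the outcome, as a careful person would: the job done as asked, in the order asked, and still so for the second after the job is handed in, with the robot touching nothing.
It also fails if it takes over 72 s, if anything falls off the work surface, if the arm or the gripper's body presses on something with over 40 N, if the wrist force passes 120 N, or if a joint passes its speed limit or range.

### The arm

A 7-joint arm with a two-finger parallel gripper is mounted at the origin on the work surface. World frame = base frame: x ahead of the robot, y to its left, z up, the work surface at z = 0. Lengths are in m, angles in rad, forces in N, time in s.
With the tool pointing down it reaches from about 0.4 to 0.85 m from the base axis. Payload 10.4 kg.
Tool frame: the origin (TCP) lies between the finger pads; the fingertips stand 14 mm ahead of it and the grasp point (between the pads) lies 5 mm behind it (arm.tcp_to_tips is the distance from the TCP to the fingertips, in m); x points along the fingers, z is the direction in which the jaws open and shut, and the axes are right-handed (so a half turn about x gives the same grasp; the last joint's range is limited). The gripper opens to 87 mm and grips with 3 to 60 N. Pads are 19 mm wide; open, the fingers measure 117 mm over their backs; the gripper's body (75 mm by 190 mm) begins 51 mm behind the grasp point.
Start: joints at [-1.176, 0.332, -0.065, 1.46, 0.022, 1.35, -0.088], TCP at [0.254, 0.571, 0.237] pointing down, gripper open.
Joint ranges: [-2.6, 2.6], [-0.5, 2.12], [-1.47, 1.34], [0.16, 2.42], [-1.27, 4.41], [0.06, 2.06], [-2.6, 2.6]. Speed limits (rad/s): [2.22, 2.22, 2.79, 2.79, 3.14, 3.14, 3.14].

### API

Orientations are given as a rotation vector (axis times angle).
In Python, from bench import arm gives the robot as it stands.
- The arm moves only by the shell command python3 -m inch 'ROWS' [OPENING]. ROWS is JSON, a list of rows, each an object with "slide": the shift along the tool's x, y, z in m, a list of three; "twist": the turn about the tool's x in degrees. A call has 1 to 5 rows; each row is the pose to reach, as a shift and turn from the pose commanded when the call began, along the tool's axes at that moment; what a row does not reach only later rows make up. A row lasts 1/8 s, in which the tool goes at most 62.5 mm and 10.7 degrees, less where a joint would pass 70% of its speed; a pose out of reach is approached as far as the arm can. A call with a gripper value outside its range is refused whole. OPENING is the gripper's target within -1 to 1 (shut at 1, half-way at 0, fully open at -1), set as the call begins (- or left out, the last holds). The fingers move at their own pace and stop on an object; the grip force is fixed at half the most. Time passes only in rows, so rows that repeat a pose let the fingers close. It gives the time, the measured TCP pose, the force and the opening at its end, in the units of the state.
- arm.get_obs(): the state, without advancing time (a new reading comes with each control period).
- arm.read_camera(name): name is "scene" or "top"; returns a dict with "color" (384x512x3 uint8, red, green, blue), "intrinsics" (3x3 intrinsics, pixels), "k1" (the pictures are not rectified: a ray, as slopes to the right and down, at radius r is drawn at 1 + k1 r^2 times it, then the intrinsics apply), "world_from_camera" (4x4, takes a point from camera to world coordinates). Camera axes: x right, y down, z forward; pixel columns grow to the right and rows downward; lengths in m; the calibration is good to about 2 mm. A picture is of the moment at which its call begins. There is no depth.
- arm.hand_in(): hands the job in, once; it reports no verdict.
The state is a dict: "t": time; "q": joint angles; "dq": joint speeds; "effort": joint torques, N m; "tcp_pos": TCP position; "ee_rot": TCP orientation; "wrist_force": force on the tool from outside, world axes, zero at the start; "ft_torque": the same for the moment, N m; "opening": finger opening in m.
Only numpy, scipy, OpenCV 4.12 (cv2) and the standard library are available. Lean on these libraries where they do the work, as an engineer would, in place of code of your own. Each camera call takes 0.05 s, during which the arm holds its last target. There are 200 camera calls.

## Working session

There is one attempt and no reset: what is moved stays moved. The work goes in short steps, Python scripts to look and compute and a shell command to move; the robot and the scene stay as the last step left them, time stands still between calls to the robot, and variables do not carry over. Pictures are saved under pics/ and viewed, about 8 in all and at most 12, crops included, and the job is handed in when it is done.

```bash
ls; mkdir -p pics
cat > h.py <<'E'
import numpy as np,cv2
from bench import arm
from scipy.spatial.transform import Rotation as R
def snap(n,name):
    d=arm.read_camera(n); cv2.imwrite(f'pics/{name}.png',d['color'][:,:,::-1]); np.savez(f'pics/{name}.npz',K=d['intrinsics'],k1=d['k1'],T=d['world_from_camera']); return d
def ray(name,u,v):
    d=np.load(f'pics/{name}.npz');K=d['K'];k=float(d['k1']);T=d['T']
    p=cv2.undistortPoints(np.array([[[u,v]]],float),K,np.array([k,0,0,0,0]))[0,0]
    return T[:3,3],T[:3,:3]@np.array([p[0],p[1],1])
def pos(name,u,v,z):
    o,r=ray(name,u,v);return o+r*(z-o[2])/r[2]
def pix(name,P):
    d=np.load(f'pics/{name}.npz');T=np.linalg.inv(d['T'])
    return cv2.projectPoints(np.array(P,float).reshape(-1,1,3),cv2.Rodrigues(T[:3,:3])[0],T[:3,3],d['K'],np.array([float(d['k1']),0,0,0,0]))[0][:,0]
def crop(name,x0,y0,x1,y1,s,out):
    im=cv2.imread(f'pics/{name}.png')[y0:y1,x0:x1];cv2.imwrite(f'pics/{out}.png',cv2.resize(im,None,fx=s,fy=s,interpolation=cv2.INTER_CUBIC))
E
python3 - <<'E'
from h import *
for n in('scene','top'):
    d=snap(n,n+'0');print(d['world_from_camera'].round(3),d['intrinsics'],d['k1'])
a=cv2.imread('pics/scene0.png');b=cv2.imread('pics/top0.png')
o=arm.get_obs();print(o); print(R.from_rotvec(o['ee_rot']).as_matrix().round(3))
E
```

```text
pics
[[-0.626  0.671 -0.397  0.953]
 [ 0.78   0.528 -0.335  0.22 ]
 [-0.015 -0.519 -0.854  0.904]
 [ 0.     0.     0.     1.   ]] [[440.89203707   0.         256.77418822]
 [  0.         440.89203707 191.81118775]
 [  0.           0.           1.        ]] -0.17294949935734663
[[ 0.025 -0.989  0.147  0.391]
 [-1.    -0.023  0.012 -0.138]
 [-0.009 -0.147 -0.989  1.159]
 [ 0.     0.     0.     1.   ]] [[478.61642118   0.         256.36539249]
 [  0.         478.61642118 191.47975239]
 [  0.           0.           1.        ]] -0.0336741818464677
{'t': 0.1, 'q': array([-1.17558845,  0.33280293, -0.06471284,  1.46085504,  0.02159043,
        1.34987455, -0.08847053]), 'dq': array([-0.00086572, -0.00059334, -0.00108709, -0.00141116, -0.00174986,
        0.00115267,  0.00050701]), 'effort': array([ 1.33993246e-03, -6.24545503e+01,  2.43977259e-02, -3.90713632e+01,
       -6.15135022e-02,  3.66888894e-02,  5.48423293e-05]), 'tcp_pos': array([0.25346054, 0.57094847, 0.23583819]), 'ee_rot': array([-0.89693726,  1.37939266,  0.89576452]), 'wrist_force': array([-1.13720226, -0.07999408,  0.85700932]), 'ft_torque': array([ 0.00540317,  0.01280501, -0.00231714]), 'opening': 0.0870281389989119}
[[-0.    -0.914  0.406]
 [-0.001  0.406  0.914]
 [-1.    -0.    -0.001]]
```

View pics/top0.png

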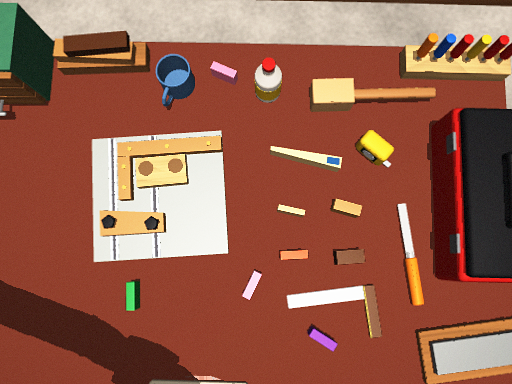

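View pics/scene0.png

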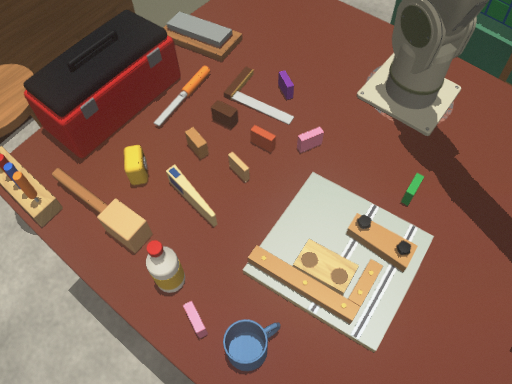

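Top view (512x384): board corners about (92,139), (221,131), (228,253), (94,262). The panel is at (161,170), batten at (132,222) and wedge at (306,157), with its blue head at (334,160).

Packer candidates are:
- pale (291,210): packer14
- reddish (294,255): packer20
- oak (347,207): packer26
- walnut (349,256): packer32
- green (131,295), pink (252,285) and (224,71), purple (322,339): decoys

Run:
```python
from h import *
crop('top0',85,125,235,268,5,'c_board'); crop('top0',262,138,372,270,5,'c_pack')
```

```text
(no output)
```

View pics/c_board.png

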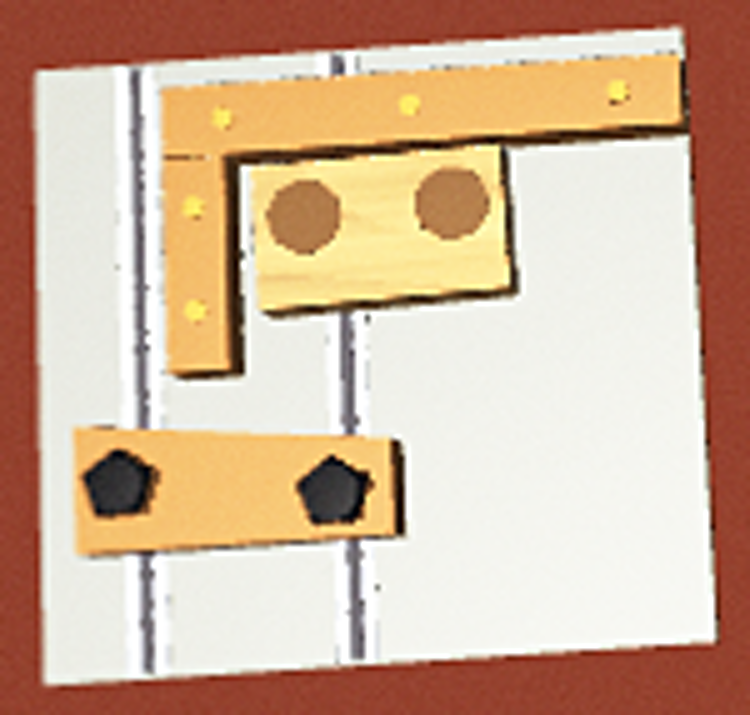

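View pics/c_pack.png

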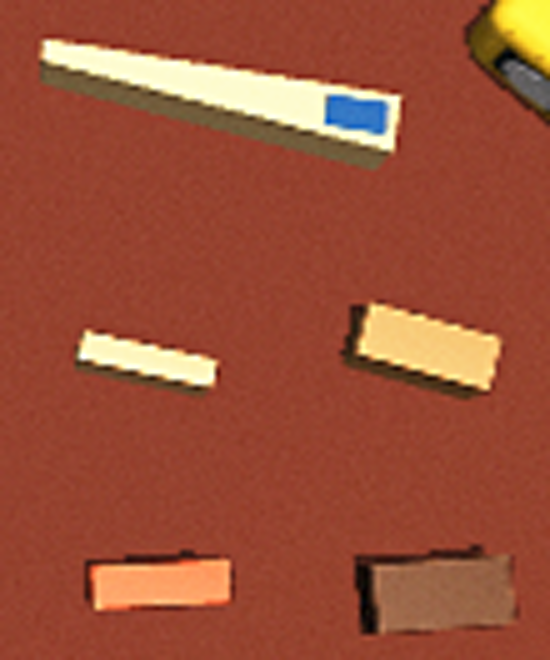

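Board crop: fence inner edge is clean, batten inner edge runs (75,428) to (393,440), panel corners (250,165), (502,145), (515,290), (268,312). Packers crop: wedge top corners (42,40), (400,95), (392,150), (42,62), and all four packers are clear by colour and thickness.

```bash
cat >> h.py <<'E'
from scipy.optimize import least_squares
def full(x0,y0,s,pts): return [((u+.5)/s-.5+x0,(v+.5)/s-.5+y0) for u,v in pts]
def fit2(model,meas): # planar rigid fit: model xy->meas xy
    f=lambda p:((np.array(model)@np.array([[np.cos(p[2]),np.sin(p[2])],[-np.sin(p[2]),np.cos(p[2])]])+p[:2])-np.array(meas)).ravel()
    r=least_squares(f,[*np.mean(meas,0),0]);return r.x,(r.fun.reshape(-1,2)*1e3).round(1)
E
python3 - <<'E'
from h import *
P=lambda pts,z,o=(85,125):np.array([pos('top0',u,v,z)[:2] for u,v in full(*o,5,pts)])
b=P([(35,72),(683,28),(717,638),(44,684)],.018)
f=P([(685,122),(170,375),(236,370),(162,90)],.046)
print('board corners',b.round(4).tolist())
mb=[(.15,.16),(.15,-.16),(-.15,-.16),(-.15,.16)]
mf=[(.095,-.16),(-.009,.09),(-.009,.06)]
p,r=fit2(mb+mf,np.vstack([b,f[:3]]));print('board',p.round(4),np.degrees(p[2]),r.tolist())
c,s=np.cos(p[2]),np.sin(p[2]);Rm=np.array([[c,-s],[s,c]])
tb=lambda w:((w-p[:2])@Rm)
bt=tb(P([(75,428),(393,440),(397,535),(78,553)],.046));print('batten',bt.round(4).tolist())
for i,j in((0,1),):
    d=bt[j]-bt[i];print('slope',d[0]/d[1],'x@60',bt[i,0]+(0.06-bt[i,1])*d[0]/d[1])
    m=bt[:2].mean(0);print('x@60 w/ .1',m[0]+(.06-m[1])*.1)
pn=P([(250,165),(502,145),(515,290),(268,312)],.046)
q,r=fit2([(.035,.06),(.035,-.06),(-.035,-.06),(-.035,.06)],pn);print('panel',q.round(4),np.degrees(q[2]-p[2]),r.tolist(),tb(pn).round(4).tolist(),tb(q[None,:2]))
o=(262,138)
for n,t,pts in(('14',14,[(85,330),(217,358),(210,388),(78,357)]),('26',26,[(370,304),(500,338),(492,392),(358,346)]),('20',20,[(90,563),(230,558),(232,603),(97,609)]),('32',32,[(370,570),(510,555),(516,623),(377,633)])):
    t/=2000
    q,r=fit2([(t,.032),(t,-.032),(-t,-.032),(-t,.032)],P(pts,.05,o));print(n,q[:2].round(4),np.degrees(q[2]),r.tolist())
q,r=fit2([(.009,.085),(.009,-.085),(-.018,-.085),(-.001,.085)],P([(42,40),(400,95),(392,150),(42,62)],.05,o));print('wedge',q.round(4),np.degrees(q[2]),r.tolist())
E
```

```text
board corners [[0.6823, 0.2864], [0.7113, -0.0332], [0.414, -0.0599], [0.3839, 0.2596]]
board [0.5477 0.1125 0.0918] 5.256936861950316 [[0.1, -0.9], [0.5, 0.0], [-1.1, -0.7], [-0.3, -1.5], [-0.2, 0.2], [0.7, 0.8], [0.3, 2.1]]
batten [[-0.0319, 0.1348], [-0.0476, -0.015], [-0.0922, -0.0151], [-0.0907, 0.1346]]
slope 0.10516532527056173 x@60 -0.03973783179454918
x@60 w/ .1 -0.03973823362632336
panel [0.6027 0.1031 0.1209] 1.6694364872709004 [[-1.5, -2.0], [0.6, -0.9], [1.0, 0.2], [-0.2, 2.7]] [[0.0888, 0.0484], [0.0901, -0.0724], [0.0196, -0.0754], [0.0171, 0.0419]] [[ 0.05390914 -0.01438775]]
14 [ 0.5163 -0.2057] -11.412010260313993 [[0.6, 0.7], [-0.3, -0.4], [0.0, -0.7], [-0.3, 0.4]]
26 [ 0.5256 -0.3372] -15.232944854809737 [[2.4, -0.5], [0.1, -1.6], [0.4, 1.3], [-2.9, 0.8]]
20 [ 0.4125 -0.214 ] 3.9087007402008265 [[-0.6, -0.7], [-0.1, -0.2], [0.5, -0.5], [0.3, 1.5]]
32 [ 0.41   -0.3431] 6.228406896327322 [[1.7, -0.1], [0.3, 0.7], [-0.5, -0.2], [-1.5, -0.3]]
wedge [ 0.6466 -0.2376 -0.1309] -7.498971060981974 [[-0.5, -1.0], [0.1, 0.4], [-0.0, 0.1], [0.3, 0.5]]
```

g ≈ 25 + 39.7 ≈ 64.7 mm, so packers 20 + 32 = 52 mm should lock the nose about 27–47 mm past the stop. The 20 goes next to the panel and the 32 outside it. I'm starting with packer20.

```bash
cat > go.py <<'E'
# usage: go.py x y z heading(deg of tool z) [b = board coords; heading relative to board y if b]
import sys
from h import *
B=(0.5477,0.1125,0.0918)
o=arm.get_obs();p=o['tcp_pos'];M=R.from_rotvec(o['ee_rot']).as_matrix()
c,s=np.cos(B[2]),np.sin(B[2]);Rb=np.array([[c,-s],[s,c]])
h=np.degrees(np.arctan2(M[1,2],M[0,2]))
print('t',round(o['t'],2),'tcp',p.round(4),'board',((p[:2]-B[:2])@Rb).round(4),'head',h.round(2),'F board',np.r_[o['wrist_force'][:2]@Rb,o['wrist_force'][2]].round(1),'open',round(o['opening'],4))
a=sys.argv[1:]
if a:
    x,y,z,H=map(float,a[:4])
    if len(a)>4: x,y=Rb@[x,y]+B[:2];H+=np.degrees(B[2])
    d=M.T@(np.array([x,y,z])-p);print('slide',d.round(4),'twist',round((h-H+180)%360-180,2),'len',np.linalg.norm(d).round(3))
E
python3 -m inch '[{"slide":[0,-0.05,-0.036],"twist":-8},{"slide":[0,-0.1,-0.072],"twist":-16},{"slide":[0,-0.15,-0.108],"twist":-24},{"slide":[0,-0.2,-0.144],"twist":-28},{"slide":[0,-0.25,-0.18],"twist":-28}]' -1
python3 go.py 0.46 0.05 0.2 93.9; python3 go.py 0.4125 -0.214 0.12 93.9
```

```text
t: 0.72
tcp_pos: [0.4097, 0.3033, 0.2364]
ee_rot: [-1.262, 1.174, 1.262]
wrist_force: [1.7, -0.4, 0.9]
opening: 0.0868
t 0.72 tcp [0.4097 0.3033 0.2364] board [-0.1199  0.2026] head 94.12 F board [ 1.6 -0.6  0.9] open 0.0868
slide [ 0.0364 -0.032  -0.2562] twist 0.22 len 0.261
t 0.72 tcp [0.4097 0.3033 0.2364] board [-0.1199  0.2026] head 94.12 F board [ 1.6 -0.6  0.9] open 0.0868
slide [ 0.1164  0.0343 -0.5162] twist 0.22 len 0.53
```

```bash
python3 -m inch '[{"slide":[0.0,-0.02,-0.06]},{"slide":[0.01,-0.03,-0.12]},{"slide":[0.02,-0.04,-0.18]},{"slide":[0.03,-0.03,-0.24]},{"slide":[0.04,-0.02,-0.3]}]'
python3 -m inch '[{"slide":[0.01,0.01,-0.06]},{"slide":[0.03,0.03,-0.12]},{"slide":[0.06,0.04,-0.18]},{"slide":[0.07,0.05,-0.21]},{"slide":[0.07,0.05,-0.21]}]'
python3 go.py 0.4125 -0.214 0.047 93.9
```

```text
t 0.72 tcp [0.4097 0.3033 0.2364] board [-0.1199  0.2026] head 94.12 F board [ 1.6 -0.6  0.9] open 0.0868
slide [ 0.1894  0.0343 -0.5162] twist 0.22 len 0.551invalid input
invalid input
```

```bash
python3 -m inch '[{"slide":[0,-0.02,-0.06],"twist":0},{"slide":[0.01,-0.03,-0.12],"twist":0},{"slide":[0.02,-0.04,-0.18],"twist":0},{"slide":[0.03,-0.03,-0.24],"twist":0},{"slide":[0.04,-0.02,-0.3],"twist":0}]' &&
python3 -m inch '[{"slide":[0.01,0.01,-0.06],"twist":0},{"slide":[0.03,0.03,-0.12],"twist":0},{"slide":[0.06,0.04,-0.18],"twist":0},{"slide":[0.07,0.05,-0.21],"twist":0},{"slide":[0.07,0.05,-0.21],"twist":0}]'
python3 go.py 0.4125 -0.214 0.047 93.9
```

```text
t: 1.35
tcp_pos: [0.4497, 0.0055, 0.196]
ee_rot: [-1.261, 1.175, 1.261]
wrist_force: [0.8, -0.2, 0.7]
opening: 0.087
t: 1.98
tcp_pos: [0.4133, -0.2081, 0.1254]
ee_rot: [-1.256, 1.18, 1.259]
wrist_force: [0.7, -0.0, 0.6]
opening: 0.0871
t 1.98 tcp [ 0.4133 -0.2081  0.1254] board [-0.1632 -0.3069] head 93.76 F board [ 0.7 -0.1  0.6] open 0.0871
slide [ 0.0785  0.001  -0.0058] twist -0.14 len 0.079
```

```bash
python3 -m inch '[{"slide":[0.03,0.001,-0.006],"twist":0},{"slide":[0.06,0.001,-0.006],"twist":0},{"slide":[0.078,0.001,-0.006],"twist":0},{"slide":[0.078,0.001,-0.006],"twist":0}]' &&
python3 -m inch '[{"slide":[0,0,0],"twist":0},{"slide":[0,0,0],"twist":0},{"slide":[0,0,0],"twist":0},{"slide":[0,0,0],"twist":0}]' 1
python3 go.py
```

```text
t: 2.48
tcp_pos: [0.4141, -0.2104, 0.0477]
ee_rot: [-1.26, 1.176, 1.264]
wrist_force: [0.1, 0.5, 0.6]
opening: 0.0872
t: 2.98
tcp_pos: [0.4151, -0.2116, 0.049]
ee_rot: [-1.262, 1.174, 1.261]
wrist_force: [-0.4, 0.9, 5.8]
opening: 0.0637
t 2.98 tcp [ 0.4151 -0.2116  0.049 ] board [-0.1617 -0.3106] head 94.06 F board [-0.3  0.9  5.8] open 0.0637
```

```bash
python3 -m inch '[{"slide":[-0.05,0,0],"twist":0},{"slide":[-0.1,0,0],"twist":0},{"slide":[-0.11,-0.02,0.05],"twist":0},{"slide":[-0.11,-0.04,0.11],"twist":0},{"slide":[-0.11,-0.06,0.17],"twist":-1}]'
python3 go.py -0.003 0.022 0.15 0 b
```

```text
t: 3.6
tcp_pos: [0.4624, -0.0374, 0.159]
ee_rot: [-1.274, 1.165, 1.273]
wrist_force: [1.0, -0.8, -0.8]
opening: 0.0632
t 3.6 tcp [ 0.4624 -0.0374  0.159 ] board [-0.0986 -0.1415] head 95.04 F board [ 0.9 -0.9 -0.8] open 0.0632
slide [ 0.0092 -0.095   0.1639] twist 89.78 len 0.19
```

```bash
python3 -c "
from h import *
snap('top','t1');crop('t1',85,125,345,310,3,'c1')"
```

```text
(no output)
```

View pics/c1.png

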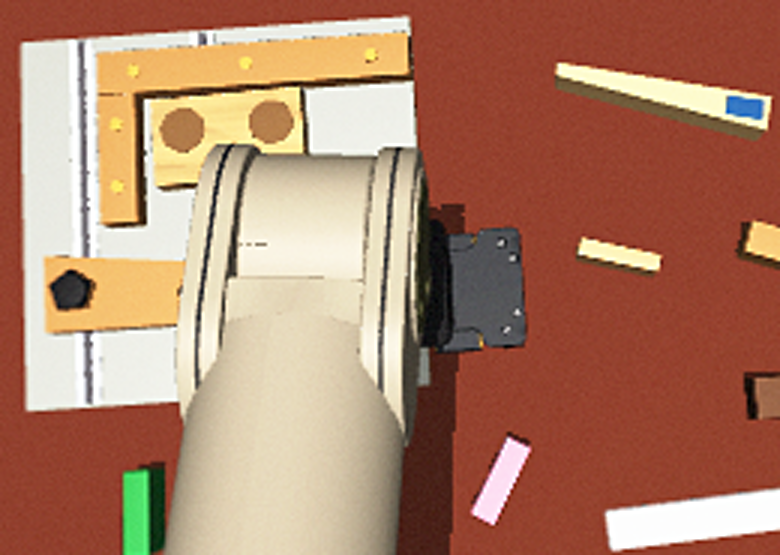

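Packer20 is gone from its place at (294,255) and is in the gripper. The arm hides the batten, but the panel is undisturbed.

```bash
python3 -m inch '[{"slide":[0,-0.03,0.05],"twist":0},{"slide":[0,-0.06,0.1],"twist":0},{"slide":[0.01,-0.095,0.15],"twist":0},{"slide":[0.01,-0.095,0.164],"twist":0},{"slide":[0.01,-0.095,0.164],"twist":0}]'
python3 go.py -0.003 0.022 0.072 90 b
```

```text
t: 4.28
tcp_pos: [0.5418, 0.1328, 0.1481]
ee_rot: [-1.275, 1.167, 1.275]
wrist_force: [0.3, -0.4, -1.1]
opening: 0.0636
t 4.28 tcp [0.5418 0.1328 0.1481] board [-0.004   0.0208] head 95.14 F board [ 0.2 -0.4 -1.1] open 0.0636
slide [ 0.0761 -0.0011  0.0012] twist -0.12 len 0.076
```

```bash
python3 -m inch '[{"slide":[0.03,0,0.001],"twist":0},{"slide":[0.06,0,0.001],"twist":0},{"slide":[0.076,0,0.001],"twist":0},{"slide":[0.076,0,0.001],"twist":0}]'
python3 go.py -0.003 0.03 0.0695 90 b
python3 -m inch '[{"slide":[0.001,0,0.002],"twist":0},{"slide":[0.002,0,0.004],"twist":0},{"slide":[0.002,0,0.006],"twist":0},{"slide":[0.002,0,0.006],"twist":0}]'
python3 go.py -0.003 0.03 0.0695 90 b
```

```text
t: 4.78
tcp_pos: [0.5417, 0.1322, 0.0722]
ee_rot: [-1.273, 1.168, 1.273]
wrist_force: [-0.4, -0.9, 0.1]
opening: 0.0634
t 4.78 tcp [0.5417 0.1322 0.0722] board [-0.0041  0.0202] head 94.98 F board [-0.5 -0.9  0.1] open 0.0634
slide [ 0.0027 -0.0011  0.0098] twist -0.28 len 0.01
t: 5.28
tcp_pos: [0.5417, 0.1399, 0.0708]
ee_rot: [-1.274, 1.165, 1.274]
wrist_force: [-0.7, 0.4, -0.6]
opening: 0.0639
t 5.28 tcp [0.5417 0.1399 0.0708] board [-0.0034  0.0278] head 95.09 F board [-0.7  0.5 -0.6] open 0.0639
slide [ 0.0013 -0.0004  0.0022] twist -0.17 len 0.003
```

```bash
python3 -m inch '[{"slide":[0,0,0.001],"twist":0},{"slide":[0,0,0.002],"twist":0},{"slide":[0,0,0.002],"twist":0}]'; python3 go.py
python3 -m inch '[{"slide":[0.001,0,0.001],"twist":0},{"slide":[0.001,0,0.002],"twist":0},{"slide":[0.001,0,0.002],"twist":0}]'; python3 go.py
```

```text
t: 5.65
tcp_pos: [0.5415, 0.1416, 0.0706]
ee_rot: [-1.274, 1.166, 1.274]
wrist_force: [0.4, 0.1, -0.6]
opening: 0.0637
t 5.65 tcp [0.5415 0.1416 0.0706] board [-0.0035  0.0295] head 95.07 F board [ 0.4  0.1 -0.6] open 0.0637
t: 6.02
tcp_pos: [0.5416, 0.1419, 0.0695]
ee_rot: [-1.274, 1.168, 1.272]
wrist_force: [-0.3, -5.9, 1.3]
opening: 0.0631
t 6.03 tcp [0.5416 0.1419 0.0695] board [-0.0034  0.0298] head 94.99 F board [-0.8 -5.9  1.3] open 0.0631
```

```bash
python3 -m inch '[{"slide":[0,-0.004,-0.0005],"twist":0},{"slide":[0,-0.008,-0.0005],"twist":0},{"slide":[0,-0.012,-0.0005],"twist":0},{"slide":[0,-0.014,-0.0005],"twist":0},{"slide":[0,-0.014,-0.0005],"twist":0}]'; python3 go.py
python3 -m inch '[{"slide":[0,-0.001,0],"twist":0},{"slide":[0,-0.002,0],"twist":0},{"slide":[0,-0.002,0],"twist":0}]'; python3 go.py
```

```text
t: 6.65
tcp_pos: [0.555, 0.143, 0.0689]
ee_rot: [-1.274, 1.169, 1.274]
wrist_force: [-0.8, -5.2, -2.0]
opening: 0.0634
t 6.65 tcp [0.555  0.143  0.0689] board [0.01   0.0297] head 95.02 F board [-1.3 -5.1 -2. ] open 0.0634
t: 7.02
tcp_pos: [0.5567, 0.1432, 0.0689]
ee_rot: [-1.274, 1.169, 1.274]
wrist_force: [-1.1, -6.2, -0.7]
opening: 0.0635
t 7.03 tcp [0.5567 0.1432 0.0689] board [0.0118 0.0298] head 95.03 F board [-1.7 -6.1 -0.7] open 0.0635
```

```bash
python3 -m inch '[{"slide":[0,-0.001,0],"twist":0},{"slide":[0,-0.002,0],"twist":0},{"slide":[0,-0.002,0],"twist":0}]'; python3 go.py
python3 -m inch '[{"slide":[0,-0.001,0],"twist":0},{"slide":[0,-0.002,0],"twist":0},{"slide":[0,-0.002,0],"twist":0}]'; python3 go.py
```

```text
t: 7.4
tcp_pos: [0.5585, 0.1434, 0.0688]
ee_rot: [-1.274, 1.169, 1.275]
wrist_force: [-3.2, -5.2, -0.3]
opening: 0.0635
t 7.4 tcp [0.5585 0.1434 0.0688] board [0.0136 0.0298] head 95.03 F board [-3.6 -4.9 -0.3] open 0.0635
t: 7.78
tcp_pos: [0.5604, 0.1436, 0.0688]
ee_rot: [-1.274, 1.169, 1.275]
wrist_force: [-2.7, -5.0, -1.0]
opening: 0.0635
t 7.78 tcp [0.5604 0.1436 0.0688] board [0.0155 0.0298] head 95.03 F board [-3.2 -4.7 -1. ] open 0.0635
```

```bash
python3 -m inch '[{"slide":[0,-0.001,0],"twist":0},{"slide":[0,-0.002,0],"twist":0},{"slide":[0,-0.002,0],"twist":0}]'; python3 go.py
python3 -m inch '[{"slide":[0,-0.001,0],"twist":0},{"slide":[0,-0.0015,0],"twist":0},{"slide":[0,-0.0015,0],"twist":0}]'; python3 go.py
```

```text
t: 8.15
tcp_pos: [0.5624, 0.1438, 0.0688]
ee_rot: [-1.274, 1.169, 1.275]
wrist_force: [-2.8, -5.3, 0.0]
opening: 0.0637
t 8.15 tcp [0.5624 0.1438 0.0688] board [0.0175 0.0298] head 95.03 F board [-3.3 -5.   0. ] open 0.0637
t: 8.52
tcp_pos: [0.5631, 0.1438, 0.0687]
ee_rot: [-1.273, 1.171, 1.276]
wrist_force: [-6.5, -5.3, 2.2]
opening: 0.0636
t 8.53 tcp [0.5631 0.1438 0.0687] board [0.0183 0.0298] head 95.01 F board [-6.9 -4.7  2.2] open 0.0636
```

```bash
python3 -m inch '[{"slide":[0,-0.001,0],"twist":0},{"slide":[0,-0.002,0],"twist":0},{"slide":[0,-0.002,0],"twist":0}]'; python3 go.py
```

```text
t: 8.9
tcp_pos: [0.5636, 0.1438, 0.0682]
ee_rot: [-1.271, 1.174, 1.278]
wrist_force: [-11.9, -5.8, 5.0]
opening: 0.0638
t 8.9 tcp [0.5636 0.1438 0.0682] board [0.0187 0.0297] head 95.0 F board [-12.3  -4.7   5. ] open 0.0638
```

```bash
python3 -m inch '[{"slide":[0,0.002,0],"twist":0},{"slide":[0,0.002,0],"twist":0},{"slide":[0,0.002,0],"twist":0},{"slide":[0,0.002,0],"twist":0}]' -1
python3 -m inch '[{"slide":[-0.03,0,0],"twist":0},{"slide":[-0.08,0,0],"twist":0},{"slide":[-0.09,0.04,-0.05],"twist":0},{"slide":[-0.09,0.07,-0.11],"twist":0},{"slide":[-0.09,0.1,-0.17],"twist":0}]'; python3 go.py 0.41 -0.3431 0.12 96.23
```

```text
t: 9.4
tcp_pos: [0.565, 0.1453, 0.0697]
ee_rot: [-1.274, 1.165, 1.274]
wrist_force: [-0.2, 0.4, 0.2]
opening: 0.086
t: 10.02
tcp_pos: [0.4837, -0.024, 0.16]
ee_rot: [-1.275, 1.165, 1.274]
wrist_force: [0.8, -0.7, 0.7]
opening: 0.0874
t 10.03 tcp [ 0.4837 -0.024   0.16  ] board [-0.0763 -0.1301] head 95.09 F board [ 0.8 -0.8  0.7] open 0.0874
slide [ 0.0397  0.1018 -0.3113] twist -1.14 len 0.33
```

```bash
python3 -m inch '[{"slide":[0,0.02,-0.06],"twist":-1},{"slide":[0.01,0.04,-0.12],"twist":-1},{"slide":[0.02,0.06,-0.18],"twist":-1},{"slide":[0.03,0.08,-0.24],"twist":-1},{"slide":[0.04,0.1,-0.3],"twist":-1}]'
python3 -m inch '[{"slide":[0,0.002,-0.011],"twist":0},{"slide":[0,0.002,-0.011],"twist":0}]'
python3 go.py 0.41 -0.3431 0.047 96.23
```

```text
t: 10.65
tcp_pos: [0.4125, -0.3253, 0.1207]
ee_rot: [-1.288, 1.156, 1.286]
wrist_force: [0.4, -0.8, 0.6]
opening: 0.0871
t: 10.9
tcp_pos: [0.4119, -0.335, 0.1205]
ee_rot: [-1.286, 1.158, 1.286]
wrist_force: [-0.2, 1.2, -0.1]
opening: 0.0871
t 10.9 tcp [ 0.4119 -0.335   0.1205] board [-0.1763 -0.4332] head 95.99 F board [-0.1  1.2 -0.1] open 0.0871
slide [ 0.0735  0.0027 -0.0079] twist -0.24 len 0.074
```

```bash
python3 -m inch '[{"slide":[0.02,0.002,-0.007],"twist":0},{"slide":[0.05,0.002,-0.007],"twist":0},{"slide":[0.072,0.002,-0.007],"twist":0},{"slide":[0.073,0.002,-0.007],"twist":0}]'
python3 -m inch '[{"slide":[0,0,0],"twist":0},{"slide":[0,0,0],"twist":0},{"slide":[0,0,0],"twist":0},{"slide":[0,0,0],"twist":0}]' 1
python3 go.py
python3 -m inch '[{"slide":[-0.05,0,0],"twist":0},{"slide":[-0.1,0,0],"twist":0},{"slide":[-0.11,-0.02,0.05],"twist":0},{"slide":[-0.11,-0.04,0.11],"twist":0},{"slide":[-0.11,-0.06,0.17],"twist":1}]'
python3 go.py -0.009 0.024 0.15 90 b
```

```text
t: 11.4
tcp_pos: [0.411, -0.3395, 0.0466]
ee_rot: [-1.286, 1.156, 1.291]
wrist_force: [0.1, 0.1, -0.6]
opening: 0.0868
t: 11.9
tcp_pos: [0.4111, -0.3419, 0.0482]
ee_rot: [-1.287, 1.156, 1.286]
wrist_force: [-0.3, 3.0, 6.2]
opening: 0.0636
t 11.9 tcp [ 0.4111 -0.3419  0.0482] board [-0.1776 -0.44  ] head 96.07 F board [-0.1  3.   6.2] open 0.0636
t: 12.52
tcp_pos: [0.4523, -0.1662, 0.1579]
ee_rot: [-1.274, 1.166, 1.273]
wrist_force: [0.2, 0.6, -0.2]
opening: 0.0638
t 12.53 tcp [ 0.4523 -0.1662  0.1579] board [-0.1206 -0.2688] head 95.01 F board [ 0.3  0.5 -0.2] open 0.0638
slide [ 0.0081 -0.1103  0.2933] twist -0.25 len 0.313
```

```bash
python3 -m inch '[{"slide":[0,-0.03,0.06],"twist":0},{"slide":[0,-0.06,0.12],"twist":0},{"slide":[0,-0.08,0.18],"twist":0},{"slide":[0,-0.1,0.24],"twist":0},{"slide":[0,-0.105,0.29],"twist":0}]'
python3 -m inch '[{"slide":[0,0,0.004],"twist":0},{"slide":[0,0,0.004],"twist":0}]'
python3 go.py -0.0145 0.026 0.0715 90 b
python3 -c "
from h import *
snap('scene','s1');crop('s1',240,170,440,340,4,'cs1')"
```

```text
t: 13.15
tcp_pos: [0.5315, 0.1321, 0.1576]
ee_rot: [-1.274, 1.166, 1.273]
wrist_force: [1.3, -0.6, -0.3]
opening: 0.0639
t: 13.4
tcp_pos: [0.5306, 0.1338, 0.1574]
ee_rot: [-1.275, 1.167, 1.274]
wrist_force: [-0.3, 0.0, -0.4]
opening: 0.0632
t 13.4 tcp [0.5306 0.1338 0.1574] board [-0.0151  0.0228] head 95.09 F board [-0.3  0.1 -0.4] open 0.0632
slide [ 0.0859 -0.0006  0.0032] twist -0.17 len 0.086
```

View pics/cs1.png

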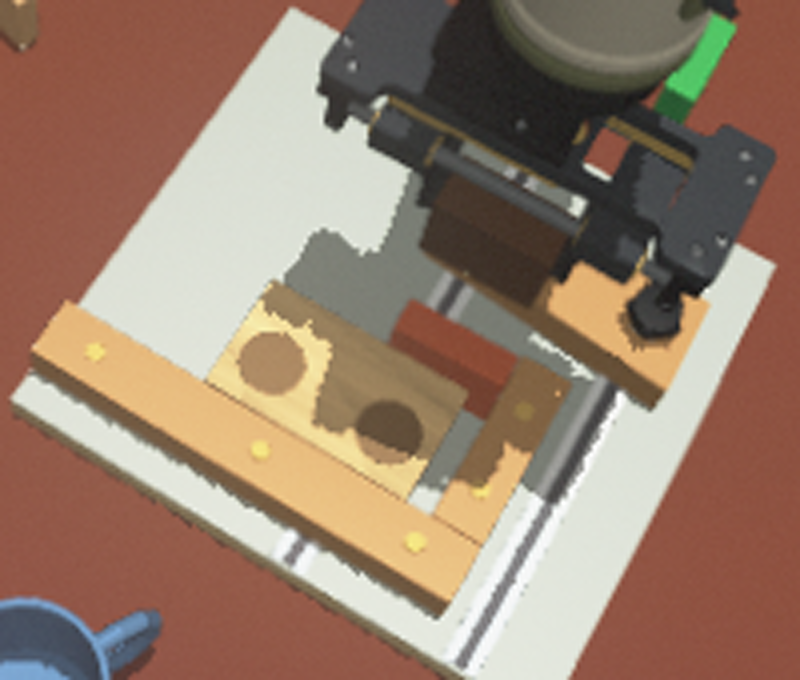

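Scene crop: the panel is flush on the fence, and the red packer stands against both panel and end stop at about (455,355). Walnut is held over the gap at (495,240), so I'm lowering it.

```bash
python3 -m inch '[{"slide":[0.03,0,0.003],"twist":0},{"slide":[0.045,0,0.003],"twist":0},{"slide":[0.055,0,0.003],"twist":0},{"slide":[0.055,0,0.003],"twist":0}]';python3 go.py
python3 -m inch '[{"slide":[0.01,0,0],"twist":0},{"slide":[0.02,0,0],"twist":0},{"slide":[0.029,0,0],"twist":0},{"slide":[0.03,0,0],"twist":0}]'
python3 go.py -0.0145 0.030 0.0685 90 b
```

```text
t: 13.95
tcp_pos: [0.5303, 0.1365, 0.1023]
ee_rot: [-1.273, 1.167, 1.274]
wrist_force: [-0.5, -0.3, -0.3]
opening: 0.0638
t 13.95 tcp [0.5303 0.1365 0.1023] board [-0.0151  0.0255] head 95.02 F board [-0.5 -0.2 -0.3] open 0.0638
t: 14.45
tcp_pos: [0.53, 0.1371, 0.0717]
ee_rot: [-1.274, 1.167, 1.275]
wrist_force: [0.2, -0.4, -0.7]
opening: 0.0635
t 14.45 tcp [0.53   0.1371 0.0717] board [-0.0154  0.0261] head 95.07 F board [ 0.2 -0.4 -0.7] open 0.0635
slide [ 0.0032 -0.0009  0.0039] twist -0.19 len 0.005
```

Down without contact. Next, lower the rest, then +y to the stop.

```bash
python3 -m inch '[{"slide":[0.001,0,0.001],"twist":0},{"slide":[0.002,0,0.002],"twist":0},{"slide":[0.003,0,0.003],"twist":0},{"slide":[0.003,0,0.003],"twist":0}]';python3 go.py
python3 -m inch '[{"slide":[0,0,0.001],"twist":0},{"slide":[0,0,0.002],"twist":0},{"slide":[0,0,0.002],"twist":0}]'
python3 go.py
```

```text
t: 14.95
tcp_pos: [0.5302, 0.1403, 0.0696]
ee_rot: [-1.274, 1.166, 1.274]
wrist_force: [-0.4, -0.6, 0.0]
opening: 0.0637
t 14.95 tcp [0.5302 0.1403 0.0696] board [-0.0149  0.0293] head 95.08 F board [-0.5 -0.6  0. ] open 0.0637
t: 15.32
tcp_pos: [0.5302, 0.1409, 0.0697]
ee_rot: [-1.274, 1.168, 1.273]
wrist_force: [-0.7, -4.3, 1.6]
opening: 0.0637
t 15.32 tcp [0.5302 0.1409 0.0697] board [-0.0148  0.0299] head 95.01 F board [-1.1 -4.2  1.6] open 0.0637
```

```bash
python3 -m inch '[{"slide":[0,-0.002,0],"twist":0},{"slide":[0,-0.004,0],"twist":0},{"slide":[0,-0.005,0],"twist":0},{"slide":[0,-0.005,0],"twist":0}]';python3 go.py
python3 -m inch '[{"slide":[0,-0.001,0],"twist":0},{"slide":[0,-0.0015,0],"twist":0},{"slide":[0,-0.0015,0],"twist":0}]'
python3 go.py
```

```text
t: 15.82
tcp_pos: [0.5343, 0.1413, 0.0691]
ee_rot: [-1.274, 1.169, 1.274]
wrist_force: [-1.8, -5.9, -0.6]
opening: 0.0634
t 15.82 tcp [0.5343 0.1413 0.0691] board [-0.0107  0.0299] head 95.02 F board [-2.3 -5.7 -0.6] open 0.0634
t: 16.2
tcp_pos: [0.5351, 0.1413, 0.069]
ee_rot: [-1.273, 1.17, 1.275]
wrist_force: [-5.6, -5.4, 3.7]
opening: 0.064
t 16.2 tcp [0.5351 0.1413 0.069 ] board [-0.01    0.0299] head 95.02 F board [-6.1 -4.9  3.7] open 0.064
```

```bash
python3 -m inch '[{"slide":[0,-0.001,0],"twist":0},{"slide":[0,-0.002,0],"twist":0},{"slide":[0,-0.002,0],"twist":0}]';python3 go.py
python3 -m inch '[{"slide":[0,0.002,0],"twist":0},{"slide":[0,0.002,0],"twist":0},{"slide":[0,0.002,0],"twist":0},{"slide":[0,0.002,0],"twist":0}]' -1
python3 -m inch '[{"slide":[-0.03,0,0],"twist":0},{"slide":[-0.08,0,0],"twist":0},{"slide":[-0.13,0,0],"twist":0},{"slide":[-0.13,0,-0.05],"twist":-10},{"slide":[-0.13,0,-0.1],"twist":-20}]'; python3 go.py 0.6375 -0.285 0.15 172.5
```

```text
t: 16.58
tcp_pos: [0.5352, 0.1414, 0.0688]
ee_rot: [-1.271, 1.174, 1.278]
wrist_force: [-15.7, -6.9, 10.7]
opening: 0.0635
t 16.57 tcp [0.5352 0.1414 0.0688] board [-0.0098  0.0299] head 95.03 F board [-16.3  -5.4  10.7] open 0.0635
t: 17.08
tcp_pos: [0.5367, 0.1429, 0.0697]
ee_rot: [-1.274, 1.166, 1.274]
wrist_force: [1.1, -0.4, -0.2]
opening: 0.0862
t: 17.7
tcp_pos: [0.5457, 0.0424, 0.2004]
ee_rot: [-1.529, 0.963, 1.527]
wrist_force: [1.1, -1.5, -0.7]
opening: 0.0872
t 17.7 tcp [0.5457 0.0424 0.2004] board [-0.0084 -0.0696] head 115.49 F board [ 0.9 -1.6 -0.7] open 0.0872
slide [ 0.0503  0.0581 -0.3351] twist -57.01 len 0.344
```

```bash
python3 -m inch '[{"slide":[0,0.01,-0.06],"twist":-10},{"slide":[0,0.02,-0.12],"twist":-20},{"slide":[0.01,0.03,-0.18],"twist":-30},{"slide":[0.02,0.04,-0.24],"twist":-40},{"slide":[0.03,0.05,-0.29],"twist":-50}]'
python3 go.py 0.6375 -0.285 0.12 172.5
python3 -c "
from h import *
snap('top','t2');crop('t2',85,125,235,268,5,'c2')"
```

```text
t: 18.32
tcp_pos: [0.5849, -0.1149, 0.1692]
ee_rot: [-1.837, 0.651, 1.922]
wrist_force: [-0.2, 0.4, -1.3]
opening: 0.087
t 18.32 tcp [ 0.5849 -0.1149  0.1692] board [ 0.0162 -0.2298] head 144.18 F board [-0.2  0.5 -1.3] open 0.087
slide [ 0.0513  0.1044 -0.1435] twist -28.32 len 0.185
```

View pics/c2.png

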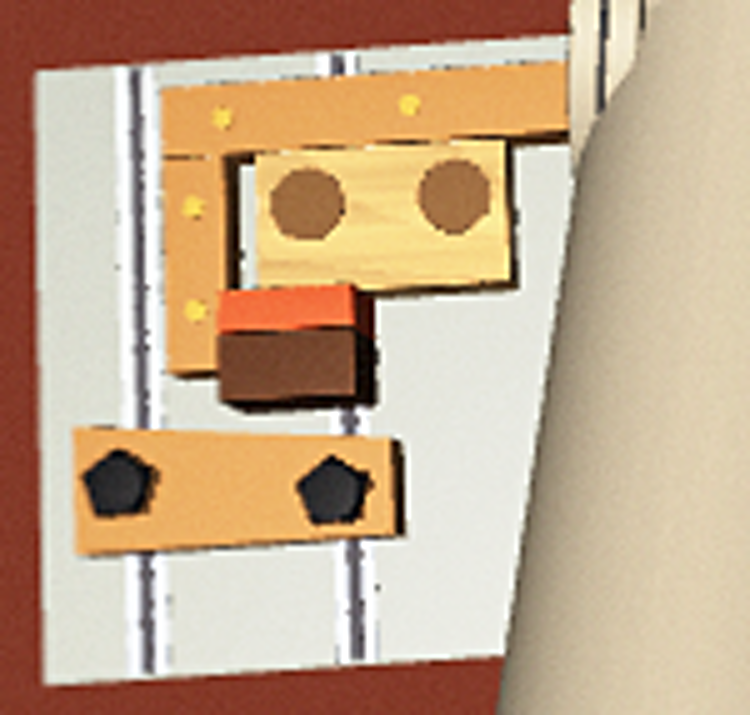

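Both packers stand flush in the corner (red at (285,308), walnut at (287,362)), the panel is on the fence, and there's a clear gap to the batten. Now for the wedge.

```bash
python3 -m inch '[{"slide":[0.01,0.035,-0.048],"twist":-10},{"slide":[0.02,0.07,-0.096],"twist":-20},{"slide":[0.04,0.1,-0.14],"twist":-28},{"slide":[0.05,0.104,-0.1435],"twist":-28.3},{"slide":[0.05,0.104,-0.1435],"twist":-28.3}]'
python3 go.py 0.6375 -0.285 0.048 172.5
```

```text
t: 19.0
tcp_pos: [0.6081, -0.1926, 0.0976]
ee_rot: [-2.069, 0.256, 2.245]
wrist_force: [0.7, 3.4, -4.1]
opening: 0.0871
t 19.0 tcp [ 0.6081 -0.1926  0.0976] board [ 0.0322 -0.3093] head 169.89 F board [ 1.   3.3 -4.1] open 0.0871
slide [ 0.052   0.0824 -0.0488] twist -2.61 len 0.109
```

```bash
python3 -c "
from h import *
o=arm.get_obs();print(o['q'].round(3),o['dq'].round(2),o['wrist_force']);print(R.from_rotvec(o['ee_rot']).as_matrix().round(3))"
```

```text
[ 1.024  1.008 -1.397  1.468  1.012  1.581  2.601] [ 1.04  1.4  -1.94  0.14  1.84  0.48  0.04] [ 0.69650034  3.35603951 -4.086734  ]
[[-0.086 -0.17  -0.982]
 [-0.056 -0.983  0.175]
 [-0.995  0.07   0.075]]
```

```bash
python3 -m inch '[{"slide":[-0.02,0,0],"twist":10},{"slide":[-0.04,0,0],"twist":20},{"slide":[-0.06,0,0],"twist":30},{"slide":[-0.08,0,0],"twist":40},{"slide":[-0.09,0,0],"twist":50}]'
cat >> go.py <<'E'
print('q',o['q'].round(2),'toolx',M[:,0].round(3))
E
python3 go.py 0.6375 -0.285 0.15 -7.5
```

```text
t: 19.62
tcp_pos: [0.6161, -0.1881, 0.1888]
ee_rot: [-1.558, 1.02, 1.644]
wrist_force: [0.0, 0.9, 0.1]
opening: 0.0869
t 19.62 tcp [ 0.6161 -0.1881  0.1888] board [ 0.0405 -0.3056] head 119.49 F board [0.1 0.9 0.1] open 0.0869
slide [ 0.0423  0.0248 -0.0946] twist 126.99 len 0.107
q [ 0.97  0.84 -1.33  1.36  0.84  1.64  1.81] toolx [-0.087 -0.057 -0.995]
```

The last joint hit its stop on that turn and left the tool tilted about 6°. I'm turning the other way to heading -7.5, then I'll correct the tilt.

```bash
python3 -m inch '[{"slide":[-0.02,0,0],"twist":10.5},{"slide":[-0.04,0,0],"twist":21},{"slide":[-0.05,0,0],"twist":31.5},{"slide":[-0.05,0,0],"twist":42},{"slide":[-0.05,0,0],"twist":52.5}]'
python3 go.py
python3 -m inch '[{"slide":[0,0,0],"twist":10.5},{"slide":[0,0,0],"twist":21},{"slide":[0,0,0],"twist":31.5},{"slide":[0,0,0],"twist":42},{"slide":[0,0,0],"twist":52.5}]'
python3 go.py 0.55 0.15 0.25 20
```

```text
t: 20.25
tcp_pos: [0.6201, -0.1855, 0.2379]
ee_rot: [-0.92, 1.48, 0.921]
wrist_force: [0.4, -0.3, 0.6]
opening: 0.087
t 20.25 tcp [ 0.6201 -0.1855  0.2379] board [ 0.0448 -0.3034] head 67.08 F board [ 0.4 -0.3  0.6] open 0.087
q [ 0.9   0.72 -1.2   1.28  0.7   1.65  0.97] toolx [-0.087 -0.057 -0.995]
t: 20.88
tcp_pos: [0.62, -0.1857, 0.2379]
ee_rot: [-0.236, 1.655, 0.164]
wrist_force: [-0.6, 0.7, -0.3]
opening: 0.0871
t 20.88 tcp [ 0.62   -0.1857  0.2379] board [ 0.0447 -0.3035] head 14.33 F board [-0.5  0.7 -0.3] open 0.0871
slide [-0.0249  0.3419  0.0139] twist -5.67 len 0.343
q [ 0.84  0.64 -1.04  1.29  0.59  1.6   0.11] toolx [-0.087 -0.057 -0.995]
```

```bash
python3 -m inch '[{"slide":[-0.03,0.052,0.012],"twist":-4},{"slide":[-0.06,0.104,0.024],"twist":-8},{"slide":[-0.09,0.156,0.036],"twist":-12},{"slide":[-0.12,0.208,0.048],"twist":-16},{"slide":[-0.15,0.26,0.06],"twist":-20}]'
python3 go.py
python3 -m inch '[{"slide":[-0.03,0.05,0.02],"twist":0},{"slide":[-0.06,0.1,0.04],"twist":0},{"slide":[-0.06,0.11,0.1],"twist":0},{"slide":[-0.06,0.11,0.16],"twist":0},{"slide":[-0.06,0.11,0.22],"twist":0}]'
python3 go.py 0.84 0.55 0.45 33
```

```text
t: 21.5
tcp_pos: [0.6236, 0.0907, 0.374]
ee_rot: [-0.506, 1.618, 0.46]
wrist_force: [0.9, -0.2, 0.6]
opening: 0.0876
t 21.5 tcp [0.6236 0.0907 0.374 ] board [ 0.0736 -0.0286] head 34.89 F board [ 0.8 -0.3  0.6] open 0.0876
q [ 0.4   0.61 -1.15  1.06  0.57  1.87  0.07] toolx [-0.086 -0.057 -0.995]
t: 22.12
tcp_pos: [0.6774, 0.2413, 0.39]
ee_rot: [-0.456, 1.693, 0.463]
wrist_force: [0.6, -1.3, -2.0]
opening: 0.0869
t 22.12 tcp [0.6774 0.2413 0.39  ] board [0.1409 0.1163] head 33.12 F board [ 0.5 -1.3 -2. ] open 0.0869
slide [-0.0989  0.1751  0.2914] twist 0.12 len 0.354
q [-0.23  0.77 -0.52  0.53  0.33  2.05  0.06] toolx [-0.162 -0.043 -0.986]
```

```bash
python3 -m inch '[{"slide":[0,0,0],"twist":0},{"slide":[0,0,0],"twist":0},{"slide":[0,0,0],"twist":0}]' | head -2
python3 go.py
python3 -m inch '[{"slide":[0,0,0.02],"twist":0},{"slide":[0,0,0.04],"twist":0},{"slide":[0,0,0.06],"twist":0}]' | head -2
python3 go.py
```

```text
t: 22.5
tcp_pos: [0.6765, 0.2397, 0.3929]
t 22.5 tcp [0.6765 0.2397 0.3929] board [0.14   0.1149] head 33.15 F board [0.1 0.6 0.3] open 0.0871
q [-0.22  0.77 -0.54  0.53  0.34  2.05  0.06] toolx [-0.16  -0.039 -0.986]
t: 22.88
tcp_pos: [0.7135, 0.2449, 0.382]
t 22.88 tcp [0.7135 0.2449 0.382 ] board [0.1773 0.1166] head 30.38 F board [ 0.1 -2.4 -1.2] open 0.0867
q [-0.41  0.87  0.2   0.37 -0.23  2.06  0.17] toolx [-0.156  0.009 -0.988]
```

```bash
python3 -m inch '[{"slide":[-0.02,-0.04,-0.02],"twist":5},{"slide":[-0.04,-0.09,-0.05],"twist":10},{"slide":[-0.06,-0.14,-0.08],"twist":15},{"slide":[-0.08,-0.18,-0.1],"twist":20},{"slide":[-0.1,-0.21,-0.12],"twist":25}]' | head -2
python3 go.py
python3 -m inch '[{"slide":[-0.03,0,0.01],"twist":0},{"slide":[-0.06,0,0.02],"twist":0},{"slide":[-0.09,0,0.03],"twist":0}]' | head -2
python3 go.py
```

```text
t: 23.5
tcp_pos: [0.7053, -0.0006, 0.4509]
t 23.5 tcp [ 7.053e-01 -6.000e-04  4.509e-01] board [ 0.1466 -0.1271] head 4.81 F board [-0.7 -0.2 -0.5] open 0.087
q [-0.14  0.7   0.26  0.51 -0.19  2.06  0.08] toolx [-0.109  0.009 -0.994]
t: 23.88
tcp_pos: [0.7075, 0.0087, 0.4997]
t 23.88 tcp [0.7075 0.0087 0.4997] board [ 0.1496 -0.118 ] head 5.18 F board [ 0.4 -1.7 -1.2] open 0.0867
q [-0.22  0.68  0.54  0.46 -0.39  2.06  0.12] toolx [-0.013  0.015 -1.   ]
```

The tilt is back to under 1.2°, so I'm returning to the wedge at the natural heading.

```bash
python3 -m inch '[{"slide":[0.04,0,0],"twist":0},{"slide":[0.08,0,0],"twist":0}]' | head -2
python3 go.py 0.6375 -0.285 0.15 -7.5
```

```text
t: 24.12
tcp_pos: [0.7064, 0.0081, 0.4209]
t 24.12 tcp [0.7064 0.0081 0.4209] board [ 0.1484 -0.1185] head 5.0 F board [ 0.3  0.4 -0.2] open 0.0867
slide [ 0.2685 -0.2889 -0.0922] twist 12.5 len 0.405
q [-0.34  0.58  0.56  0.81 -0.31  1.82  0.15] toolx [-0.008  0.01  -1.   ]
```

```bash
python3 -m inch '[{"slide":[0.04,-0.045,-0.014],"twist":4},{"slide":[0.08,-0.09,-0.028],"twist":8},{"slide":[0.12,-0.135,-0.042],"twist":12},{"slide":[0.16,-0.18,-0.056],"twist":12.5},{"slide":[0.2,-0.225,-0.07],"twist":12.5}]' | head -2
python3 -m inch '[{"slide":[0.04,-0.04,-0.014],"twist":0},{"slide":[0.06,-0.062,-0.021],"twist":0},{"slide":[0.065,-0.063,-0.022],"twist":0},{"slide":[0.065,-0.063,-0.022],"twist":0}]' | head -2
python3 go.py 0.6375 -0.285 0.049 -7.5
python3 -c "
from h import *
snap('scene','s2');crop('s2',90,100,290,250,4,'cs2')"
```

```text
t: 24.75
tcp_pos: [0.6538, -0.2206, 0.2183]
t: 25.25
tcp_pos: [0.624, -0.2782, 0.1546]
t 25.25 tcp [ 0.624  -0.2782  0.1546] board [ 0.0401 -0.3961] head -7.49 F board [-0.3 -0.1  0.4] open 0.0872
slide [ 0.1054 -0.006   0.0155] twist 0.01 len 0.107
q [-0.06  0.58  0.61  1.4  -0.34  1.28  0.45] toolx [-0.01   0.011 -1.   ]
```

View pics/cs2.png

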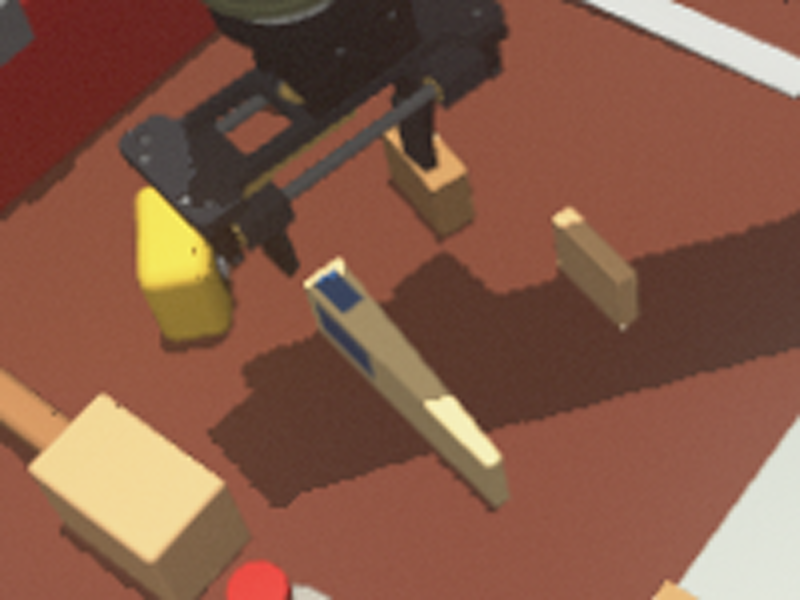

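The wedge is undisturbed (head at crop (330,280)), and the fingers have clearance from the tape and the oak packer. Descending to grip.

```bash
python3 -m inch '[{"slide":[0,-0.005,0.0155],"twist":0},{"slide":[0.04,-0.006,0.0155],"twist":0},{"slide":[0.08,-0.006,0.0155],"twist":0},{"slide":[0.104,-0.006,0.0155],"twist":0},{"slide":[0.105,-0.006,0.0155],"twist":0}]' | head -2
python3 -m inch '[{"slide":[0,0,0],"twist":0}]' | head -2
python3 go.py 0.6375 -0.285 0.049 -7.5
python3 -m inch '[{"slide":[0,0,0],"twist":0},{"slide":[0,0,0],"twist":0},{"slide":[0,0,0],"twist":0},{"slide":[0,0,0],"twist":0},{"slide":[0,0,0],"twist":0}]' 1
python3 go.py
```

```text
t: 25.92
tcp_pos: [0.6363, -0.2854, 0.048]
t: 26.05
tcp_pos: [0.6373, -0.287, 0.0506]
t 26.05 tcp [ 0.6373 -0.287   0.0506] board [ 0.0526 -0.4061] head -7.59 F board [-0.8 -0.4  0.8] open 0.087
slide [ 0.0016  0.002  -0.    ] twist -0.09 len 0.003
q [-0.02  0.71  0.56  1.44 -0.4   1.12  0.48] toolx [-0.009  0.009 -1.   ]
t: 26.68
tcp_pos: [0.6358, -0.2875, 0.0488]
ee_rot: [0.113, 1.58, -0.098]
wrist_force: [-0.2, -0.9, 0.6]
opening: 0.045
t 26.68 tcp [ 0.6358 -0.2875  0.0488] board [ 0.051  -0.4064] head -7.67 F board [-0.2 -0.8  0.6] open 0.045
q [-0.02  0.71  0.56  1.44 -0.4   1.12  0.48] toolx [-0.011  0.01  -1.   ]
```

```bash
python3 -m inch '[{"slide":[0,0,0],"twist":0},{"slide":[0,0,0],"twist":0},{"slide":[0,0,0],"twist":0},{"slide":[0,0,0],"twist":0},{"slide":[0,0,0],"twist":0}]' 1
python3 go.py
```

```text
t: 27.3
tcp_pos: [0.6358, -0.2876, 0.0488]
ee_rot: [0.112, 1.58, -0.098]
wrist_force: [-0.6, 0.3, -0.1]
opening: 0.0238
t 27.3 tcp [ 0.6358 -0.2876  0.0488] board [ 0.051  -0.4065] head -7.67 F board [-0.6  0.3 -0.1] open 0.0238
q [-0.02  0.71  0.56  1.44 -0.4   1.12  0.49] toolx [-0.011  0.01  -1.   ]
```

Wedge gripped (opening 23.8 mm). Lifting it over to the open end of the board.

```bash
python3 -m inch '[{"slide":[-0.04,0,0],"twist":0},{"slide":[-0.08,0,0],"twist":0},{"slide":[-0.11,0.03,-0.02],"twist":-4},{"slide":[-0.11,0.08,-0.05],"twist":-8},{"slide":[-0.11,0.13,-0.08],"twist":-13}]' | head -2
python3 go.py -0.0424 -0.152 0.15 0 b
```

```text
t: 27.92
tcp_pos: [0.5744, -0.1478, 0.161]
t 27.93 tcp [ 0.5744 -0.1478  0.161 ] board [ 0.0027 -0.2616] head 5.46 F board [-0.   0.9 -0.8] open 0.0236
slide [ 0.0126  0.1097 -0.0446] twist 0.2 len 0.119
q [-0.29  0.36  0.58  1.66 -0.21  1.2   0.44] toolx [-0.01  0.01 -1.  ]
```

```bash
python3 -m inch '[{"slide":[0.01,0.05,-0.02],"twist":0.2},{"slide":[0.012,0.1,-0.04],"twist":0.2},{"slide":[0.012,0.108,-0.044],"twist":0.2},{"slide":[0.012,0.108,-0.044],"twist":0.2}]' | head -2
python3 go.py -0.0424 -0.150 0.0685 0 b
python3 -c "
from h import *
snap('scene','s3');crop('s3',240,150,440,300,4,'cs3')
snap('top','t3');crop('t3',85,125,265,268,4,'c3')"
```

```text
t: 28.42
tcp_pos: [0.5212, -0.0454, 0.1507]
t 28.43 tcp [ 0.5212 -0.0454  0.1507] board [-0.0409 -0.1548] head 5.18 F board [-0.   0.3 -1.1] open 0.0236
slide [ 0.0823  0.0039 -0.0008] twist -0.08 len 0.082
q [-0.48  0.19  0.54  1.85 -0.12  1.13  0.2 ] toolx [-0.01  0.01 -1.  ]
```

View pics/cs3.png

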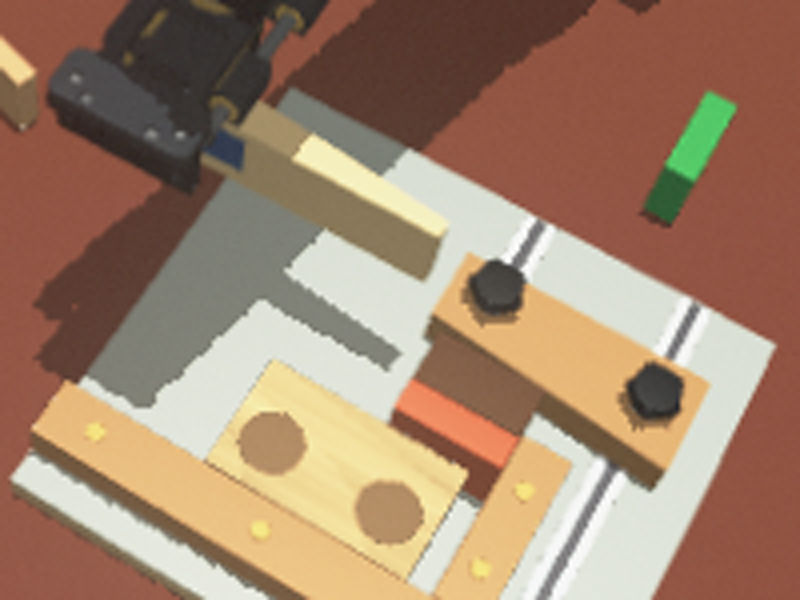

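The wedge is held level and aligned with the board; its nose is at about (440,237) in the crop, in front of the gap.

```bash
python3 - <<'E'
from h import *
B=(0.5477,0.1125,0.0918);c,s=np.cos(B[2]),np.sin(B[2]);Rb=np.array([[c,-s],[s,c]])
for uv in [(446,231),(437,240)]:
    u,v=full(240,150,4,[uv])[0];print(((pos('s3',u,v,.152)[:2]-B[:2])@Rb).round(4))
for uv,z in [((397,412),.068),((505,462),.068),((425,330),.046),((652,490),.046),((516,437),.046)]:
    u,v=full(240,150,4,[uv])[0];print(uv,((pos('s3',u,v,z)[:2]-B[:2])@Rb).round(4))
E
python3 -m inch '[{"slide":[0.02,0.002,0],"twist":0},{"slide":[0.05,0.002,0],"twist":0},{"slide":[0.078,0.002,0],"twist":0},{"slide":[0.082,0.002,0],"twist":0},{"slide":[0.082,0.002,0],"twist":0}]' | head -2
python3 go.py -0.0424 -0.10 0.0685 0 b
```

```text
[-0.0332 -0.0168]
[-0.0263 -0.0183]
(397, 412) [0.0261 0.0015]
(505, 462) [0.0207 0.0617]
(425, 330) [-0.0349 -0.0103]
(652, 490) [-0.0171  0.1351]
(516, 437) [-0.0054  0.0601]
t: 29.15
tcp_pos: [0.5206, -0.0438, 0.069]
t 29.15 tcp [ 0.5206 -0.0438  0.069 ] board [-0.0413 -0.1531] head 5.05 F board [ 0.6 -0.7 -0.4] open 0.0241
slide [ 0.0011  0.0531 -0.0013] twist -0.21 len 0.053
q [-0.45  0.3   0.52  1.93 -0.19  0.97  0.25] toolx [-0.011  0.009 -1.   ]
```

```bash
python3 -m inch '[{"slide":[0.001,0.01,-0.001],"twist":0},{"slide":[0.001,0.02,-0.001],"twist":0},{"slide":[0.001,0.03,-0.001],"twist":0},{"slide":[0.001,0.03,-0.001],"twist":0}]' | head -2
python3 go.py
python3 -m inch '[{"slide":[0,0.007,0],"twist":0},{"slide":[0,0.014,0],"twist":0},{"slide":[0,0.02,0],"twist":0},{"slide":[0,0.02,0],"twist":0}]' | head -2
python3 go.py
```

```text
t: 29.65
tcp_pos: [0.5165, -0.0116, 0.068]
t 29.65 tcp [ 0.5165 -0.0116  0.068 ] board [-0.0425 -0.1207] head 5.25 F board [-0.5 -0.1 -0.6] open 0.0237
q [-0.5   0.29  0.51  1.94 -0.18  0.96  0.18] toolx [-0.011  0.01  -1.   ]
t: 30.15
tcp_pos: [0.5146, 0.0076, 0.068]
t 30.15 tcp [0.5146 0.0076 0.068 ] board [-0.0426 -0.1014] head 5.19 F board [ 0.  -0.9 -1.2] open 0.0236
q [-0.53  0.28  0.5   1.95 -0.18  0.96  0.14] toolx [-0.011  0.01  -1.   ]
```

```bash
python3 -m inch '[{"slide":[0,0.006,0],"twist":0},{"slide":[0,0.012,0],"twist":0},{"slide":[0.001,0.015,0],"twist":0},{"slide":[0.001,0.015,0],"twist":0}]' | head -2
python3 go.py
python3 -m inch '[{"slide":[0.001,0.002,0],"twist":0},{"slide":[0.001,0.003,0],"twist":0},{"slide":[0.001,0.003,0],"twist":0}]' | head -2
python3 go.py
```

```text
t: 30.65
tcp_pos: [0.5133, 0.0222, 0.0672]
t 30.65 tcp [0.5133 0.0222 0.0672] board [-0.0425 -0.0868] head 5.15 F board [ 1.2  0.3 -1.3] open 0.0236
q [-0.56  0.28  0.49  1.95 -0.17  0.96  0.11] toolx [-0.011  0.01  -1.   ]
t: 31.02
tcp_pos: [0.5133, 0.0244, 0.0666]
t 31.02 tcp [0.5133 0.0244 0.0666] board [-0.0423 -0.0845] head 5.1 F board [ 0.3 -2.4  5. ] open 0.0237
q [-0.56  0.28  0.49  1.95 -0.17  0.95  0.1 ] toolx [-0.01  0.01 -1.  ]
```

```bash
python3 -m inch '[{"slide":[0,0,0],"twist":0},{"slide":[0,0,0],"twist":0},{"slide":[0,0,0],"twist":0},{"slide":[0,0,0],"twist":0}]' 0 | tail -2
python3 -m inch '[{"slide":[-0.03,0,0],"twist":0},{"slide":[-0.06,0,0],"twist":0},{"slide":[-0.06,-0.03,0],"twist":0},{"slide":[-0.06,-0.07,0],"twist":0},{"slide":[-0.06,-0.07,0],"twist":0}]' | tail -2
python3 -m inch '[{"slide":[0,0,0],"twist":0},{"slide":[0,0,0],"twist":0},{"slide":[0,0,0],"twist":0},{"slide":[0,0,0],"twist":0},{"slide":[0,0,0],"twist":0}]' 1 | tail -2
python3 go.py -0.041 -0.155 0.045 0 b
python3 -c "
from h import *
snap('scene','s4');crop('s4',240,150,440,300,4,'cs4')"
```

```text
wrist_force: [0.2, -0.3, -0.1]
opening: 0.043
wrist_force: [0.8, -0.7, 0.3]
opening: 0.0438
wrist_force: [-0.7, -0.4, -1.1]
opening: 0.0035
t 32.77 tcp [ 0.5199 -0.0452  0.1254] board [-0.0422 -0.1545] head 5.14 F board [-0.8 -0.3 -1.1] open 0.0035
slide [ 0.0804 -0.0013  0.002 ] twist -0.12 len 0.08
q [-0.48  0.22  0.55  1.88 -0.14  1.08  0.22] toolx [-0.011  0.01  -1.   ]
```

View pics/cs4.png

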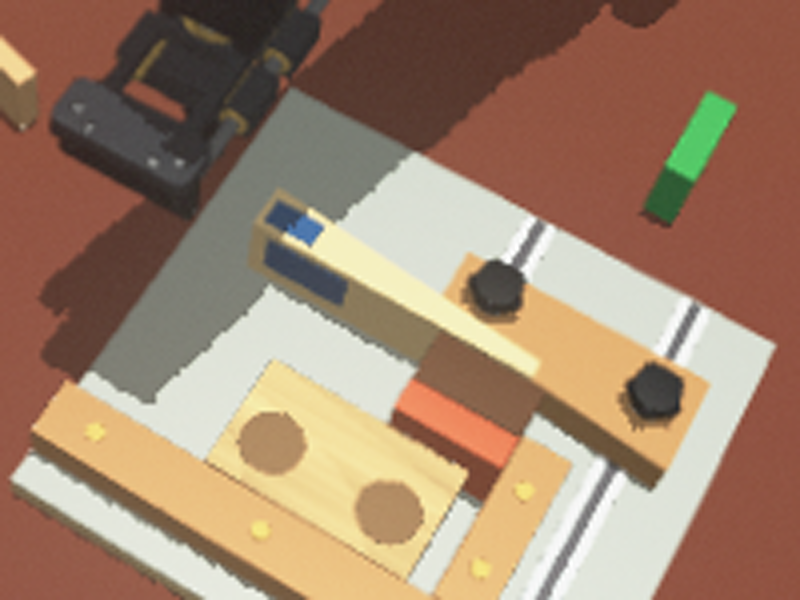

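The wedge stands in the gap with its nose about level with the stop and its head clear at (265,235). Lowering the closed fingers behind the head to push.

```bash
python3 -m inch '[{"slide":[0.03,0,0.001],"twist":0},{"slide":[0.06,0,0.001],"twist":0},{"slide":[0.08,0,0.001],"twist":0},{"slide":[0.08,0,0.001],"twist":0}]' | head -2
python3 go.py
python3 -m inch '[{"slide":[0,0.005,0],"twist":0},{"slide":[0,0.01,0],"twist":0},{"slide":[0,0.015,0],"twist":0},{"slide":[0,0.02,0],"twist":0},{"slide":[0,0.02,0],"twist":0}]' | head -2
python3 go.py
```

```text
t: 33.33
tcp_pos: [0.5189, -0.0446, 0.0443]
t 33.33 tcp [ 0.5189 -0.0446  0.0443] board [-0.043  -0.1538] head 5.13 F board [0.1 0.1 0.2] open 0.0002
q [-0.45  0.34  0.52  1.95 -0.22  0.92  0.28] toolx [-0.014  0.009 -1.   ]
t: 33.95
tcp_pos: [0.5182, -0.024, 0.0458]
t 33.95 tcp [ 0.5182 -0.024   0.0458] board [-0.0419 -0.1332] head 5.18 F board [-0.1  0.3  0.6] open 0.0004
q [-0.48  0.33  0.52  1.95 -0.22  0.92  0.23] toolx [-0.011  0.01  -1.   ]
```

```bash
python3 -m inch '[{"slide":[0,0.004,0],"twist":0},{"slide":[0,0.008,0],"twist":0},{"slide":[0,0.012,0],"twist":0},{"slide":[0,0.012,0],"twist":0}]' | head -2
python3 go.py
```

```text
t: 34.45
tcp_pos: [0.5171, -0.0122, 0.0458]
t 34.45 tcp [ 0.5171 -0.0122  0.0458] board [-0.0419 -0.1214] head 5.17 F board [ 0.3  0.9 -0.1] open 0.0003
q [-0.5   0.33  0.51  1.96 -0.21  0.92  0.21] toolx [-0.011  0.01  -1.   ]
```

```bash
python3 -m inch '[{"slide":[0,0.004,0],"twist":0},{"slide":[0,0.008,0],"twist":0},{"slide":[0,0.008,0],"twist":0}]' | head -1
python3 go.py | head -1
python3 -m inch '[{"slide":[0,0.004,0],"twist":0},{"slide":[0,0.008,0],"twist":0},{"slide":[0,0.008,0],"twist":0}]' | head -1
python3 go.py | head -1
python3 -m inch '[{"slide":[0,0.004,0],"twist":0},{"slide":[0,0.006,0],"twist":0},{"slide":[0,0.006,0],"twist":0}]' | head -1
python3 go.py | head -1
```

```text
t: 34.83
t 34.83 tcp [ 0.5164 -0.0043  0.0459] board [-0.0418 -0.1134] head 5.16 F board [0.2 1.  0.3] open 0.0007
t: 35.2
t 35.2 tcp [0.5167 0.0017 0.0464] board [-0.041  -0.1075] head 5.05 F board [ 4.  -6.7 -0.6] open 0.0005
t: 35.58
t 35.58 tcp [0.5168 0.0035 0.0467] board [-0.0407 -0.1057] head 4.85 F board [  4.2 -21.2  -0.4] open 0.0008
```

The push rose sharply to 21 N. I'm backing off to look before deciding whether it's fully seated.

```bash
python3 -m inch '[{"slide":[0,-0.01,0],"twist":0},{"slide":[0,-0.04,0],"twist":0},{"slide":[-0.05,-0.08,0],"twist":0},{"slide":[-0.1,-0.13,0],"twist":0},{"slide":[-0.1,-0.18,0],"twist":0}]' | head -1
python3 -m inch '[{"slide":[0,-0.05,0],"twist":0},{"slide":[0,-0.11,0],"twist":0},{"slide":[0,-0.16,0],"twist":0}]' | head -1
python3 - <<'E'
from h import *
snap('scene','s5');snap('top','t5')
a=cv2.resize(cv2.imread('pics/s5.png')[160:300,240:440],None,fx=4,fy=4,interpolation=cv2.INTER_CUBIC)[:,:]
b=cv2.resize(cv2.imread('pics/t5.png')[135:265,85:235],None,fx=4,fy=4,interpolation=cv2.INTER_CUBIC)
c=np.zeros((1080,800,3),np.uint8);c[:560]=a;c[560:,:600]=b
cv2.imwrite('pics/x5a.png',a);cv2.imwrite('pics/x5.png',b)
E
```

```text
t: 36.2
t: 36.58
```

View pics/x5.png

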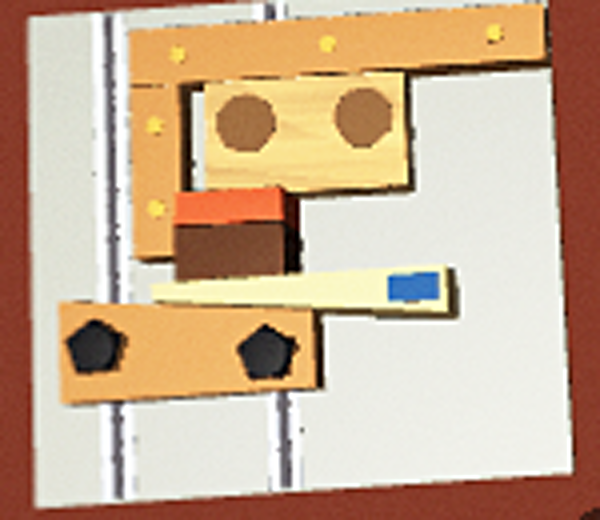

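Top crop: nose at (152,287), past the stop; the wedge lies along walnut and batten, with its head clear at (455,290). I'm measuring the alignment by code.

Run:
```python
from h import *
B=(0.5477,0.1125,0.0918);c,s=np.cos(B[2]),np.sin(B[2]);Rb=np.array([[c,-s],[s,c]])
tb=lambda u,v,z:((pos('t5',u,v,z)[:2]-B[:2])@Rb)
im=cv2.imread('pics/t5.png').astype(float)
g=im[:,:,::-1]
def edge(u,v0,v1,lo,hi,ch=0,sgn=1):
    p=g[v0:v1,u,ch];d=np.diff(p)*sgn;i=d.argmax();w=np.clip(d[max(i-1,0):i+2],0,None);return v0+max(i-1,0)+0.5+(w*np.arange(len(w))).sum()/w.sum()
def line(us,v0,v1,z,name,**k):
    P=np.array([tb(u,edge(u,v0,v1,0,0,**k),z) for u in us])
    f=np.polyfit(P[:,1],P[:,0],1);r=P[:,0]-np.polyval(f,P[:,1]);print(name,'slope',f[0].round(4),'x@60,28,-4',(np.polyval(f,[.06,.028,-.004])*1e3).round(1),'x@-60',(np.polyval(f,-.06)*1e3).round(1),'rms',(r.std()*1e3).round(2))
line(range(131,156),198,212,.068,'wedge straight (walnut part)')
line(range(160,195),194,210,.018,'board-shadow-ish') if 0 else None
for u in (128,135,142,150,154): print(u,g[196:214,u].astype(int).tolist()[0:0],[int(x) for x in g[199:214,u,0]],[int(x) for x in g[199:214,u,2]])
line(range(136,186),148,160,.046,'fence/panel edge',sgn=-1)
line(range(103,160),205,222,.046,'batten-ish',ch=2,sgn=-1)
P=[tb(u,v,z) for u,v,z in [(85+152/4,135+287/4,.068),(85+458/4,135+268/4,.068),(85+450/4,135+313/4,.068),(85+179/4,135+257/4,.046)]];print(np.round(P,4))
```

```text
wedge straight (walnut part) slope -0.0014 x@60,28,-4 [-27.4 -27.3 -27.3] x@-60 -27.2 rms 0.42
128 [] [88, 100, 193, 185, 185, 178, 228, 254, 251, 251, 254, 189, 190, 242, 238] [25, 43, 164, 155, 155, 148, 164, 192, 189, 196, 194, 111, 75, 103, 104]
135 [] [118, 117, 119, 122, 118, 136, 255, 253, 251, 251, 253, 235, 148, 245, 240] [44, 44, 43, 49, 40, 51, 199, 196, 192, 192, 197, 154, 61, 108, 105]
142 [] [122, 121, 124, 123, 128, 173, 255, 251, 250, 250, 252, 255, 140, 246, 243] [48, 47, 53, 51, 54, 98, 205, 189, 192, 193, 196, 200, 54, 104, 113]
150 [] [128, 130, 131, 132, 139, 255, 253, 250, 250, 251, 252, 255, 152, 249, 242] [52, 53, 53, 53, 59, 205, 197, 190, 192, 192, 196, 199, 81, 114, 108]
154 [] [131, 129, 132, 133, 165, 255, 252, 250, 250, 251, 252, 255, 143, 224, 244] [58, 56, 56, 56, 78, 203, 197, 193, 190, 195, 200, 204, 77, 91, 110]
fence/panel edge slope 0.0014 x@60,28,-4 [94.  93.9 93.9] x@-60 93.8 rms 4.36
batten-ish slope 0.1147 x@60,28,-4 [-38.4 -42.  -45.7] x@-60 -52.1 rms 5.35
[[-0.0304  0.073 ]
 [-0.0314 -0.1039]
 [-0.057  -0.0981]
 [-0.0107  0.0628]]
```

View x5a.

View pics/x5a.png

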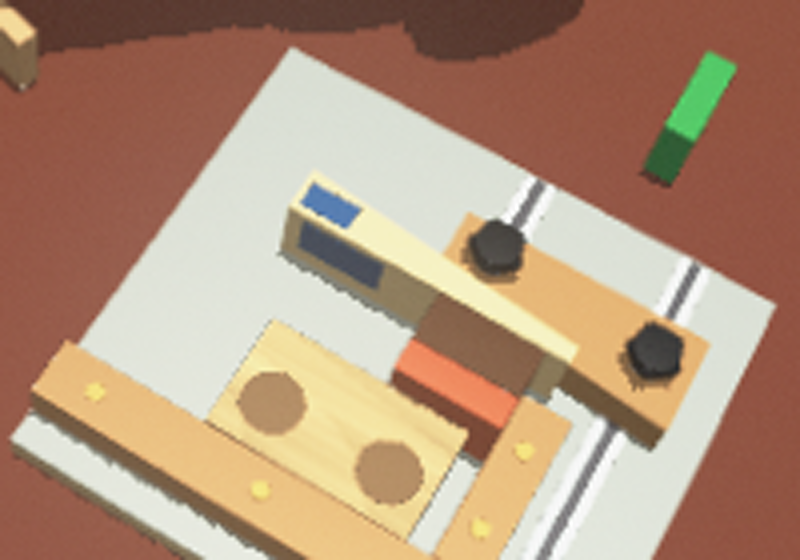

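Scene crop: the wedge lies flush between walnut and batten, its nose past the stop at (565,360). The head stands clear and the panel is tight on the fence. I'll give one confirming push at the same force to check that it's locked.

```bash
python3 go.py -0.0405 -0.135 0.145 0 b
```

```text
t 36.67 tcp [ 0.5445 -0.3363  0.142 ] board [-0.0443 -0.4467] head 4.75 F board [ 0.1 -0.1  0.8] open 0.0005
slide [-0.0005  0.3117  0.001 ] twist -0.51 len 0.312
q [ 0.    0.5   0.65  1.55 -0.32  1.21  0.79] toolx [-0.012  0.007 -1.   ]
```

```bash
python3 -m inch '[{"slide":[0,0.06,0],"twist":0},{"slide":[0,0.12,0],"twist":0},{"slide":[0,0.18,0],"twist":0},{"slide":[0,0.24,0],"twist":0},{"slide":[0,0.29,0.001],"twist":-0.5}]' | head -1
python3 -m inch '[{"slide":[0.03,0.01,0],"twist":0},{"slide":[0.06,0.01,0],"twist":0},{"slide":[0.09,0.01,0],"twist":0},{"slide":[0.096,0.01,0],"twist":0},{"slide":[0.096,0.01,0],"twist":0}]' | head -1
python3 go.py -0.0405 -0.1075 0.046 0 b
```

```text
t: 37.3
t: 37.92
t 37.92 tcp [ 0.5198 -0.0303  0.05  ] board [-0.0409 -0.1396] head 5.64 F board [-0.8 -0.9  0.3] open 0.0005
slide [0.0044 0.0321 0.0007] twist 0.38 len 0.032
q [-0.49  0.33  0.54  1.95 -0.23  0.93  0.26] toolx [-0.011  0.01  -1.   ]
```

```bash
python3 -m inch '[{"slide":[0.004,0.01,0],"twist":0.4},{"slide":[0.004,0.02,0],"twist":0.4},{"slide":[0.004,0.03,0],"twist":0.4},{"slide":[0.004,0.032,0],"twist":0.4}]' | head -1
python3 go.py | head -1
python3 -m inch '[{"slide":[0,0.002,0],"twist":0},{"slide":[0,0.003,0],"twist":0},{"slide":[0,0.003,0],"twist":0}]' | head -1
python3 go.py | head -1
```

```text
t: 38.42
t 38.42 tcp [0.5166 0.0026 0.0462] board [-0.0411 -0.1066] head 5.32 F board [-0.5 -0.5 -0.6] open 0.0005
t: 38.8
t 38.8 tcp [0.5164 0.0031 0.0461] board [-0.0412 -0.1061] head 5.15 F board [-0.3 -4.7  1.4] open 0.0005
```

```bash
python3 -m inch '[{"slide":[0,0.002,0],"twist":0},{"slide":[0,0.004,0],"twist":0},{"slide":[0,0.004,0],"twist":0},{"slide":[0,0.004,0],"twist":0}]' | head -1
python3 go.py | head -1
```

```text
t: 39.3
t 39.3 tcp [0.5164 0.0039 0.0462] board [-0.0411 -0.1053] head 5.0 F board [  1.1 -16.1   0.1] open 0.0005
```

It's solid: 16 N at the same spot, with no further travel. Retracting, checking once more by code, and handing in.

```bash
python3 -m inch '[{"slide":[0,-0.01,0],"twist":0},{"slide":[0,-0.04,0],"twist":0},{"slide":[-0.05,-0.08,0],"twist":0},{"slide":[-0.1,-0.13,0],"twist":0},{"slide":[-0.1,-0.18,0],"twist":0}]' | head -1
python3 -m inch '[{"slide":[0,-0.05,0],"twist":0},{"slide":[0,-0.1,0],"twist":0},{"slide":[0,-0.1,0],"twist":0},{"slide":[0,-0.1,0],"twist":0}]' | head -1
python3 - <<'E'
from h import *
snap('scene','s6')
a=cv2.imread('pics/s5.png').astype(int)[180:340,240:440];b=cv2.imread('pics/s6.png').astype(int)[180:340,240:440]
print('changed px',(abs(a-b).max(2)>60).sum()); o=arm.get_obs();print(o['t'],o['wrist_force'].round(1))
print(arm.hand_in())
E
```

```text
t: 39.92
t: 40.42
changed px 2
40.475 [0.3 0.6 0. ]
the job is handed in; nothing more can be done
None
```

The panel is clamped and the job was handed in at 40.5 s, inside the 72 s limit.

**What I did:**
- **Packers:** The gap to the batten measured about 63–65 mm, so I used packer20 and packer32 (52 mm together). I set packer20 first, sliding the panel home on the fence with it (about 12 N). Packer32 went beside it, and both stand against the end stop.
- **Wedge:** I set it in the gap from the open end and pressed its head with the closed fingers, to about 21 N. A second push of 16 N moved it no further.

**Last checks:**
- **Wedge seating:** In the top picture the wedge's straight face lies at board x ≈ -27 mm, parallel to the fence and with no visible gap to the packers. Its nose is about 11–13 mm past the stop face, the short end of the expected range. That fits the low end of my gap estimate.
- **Head and panel:** The wedge's head stands about 95 mm clear of the packers. In the pictures the panel sits flush on the fence.
- **After the second push:** Pictures before and after it were practically identical, and nothing was touching the robot.
- **Failed check:** My automatic fit of the panel and batten edges in the last picture was too scattered to use (4–5 mm), so panel squareness was judged by eye and push force.

**One mishap:** On the way to the wedge I turned the wrist the wrong way. The last joint reached its stop, reading 2.601 rad against a limit of 2.6, and the tool tilted about 6°. I corrected that in free air before gripping the wedge, but the reading might be judged as passing the joint's range.

I never moved near enough to touch the try square, tape measure or chisel, but I did not check their positions separately at the end.

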